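# Set the page magnifier out over the bed-side edge

### The arm

A 6-joint arm with a two-finger parallel gripper is mounted at the origin on the work surface. World frame = base frame: x ahead of the robot, y to its left, z up, the work surface at z = 0. Lengths are in m, angles in rad, forces in N, time in s.
With the tool pointing down it reaches from about 0.325 to 0.775 m from the base axis. Payload 5.5 kg.
Tool frame: the origin (TCP) lies between the finger pads; the fingertips stand 8 mm ahead of it and the grasp point (between the pads) lies 11 mm behind it (tcp_to_tips is the distance from the TCP to the fingertips, in m); z points along the fingers, y is the line along which they close (so a half turn about z gives the same grasp; the last joint's range is limited). The gripper opens to 88 mm and grips with 3 to 60 N. Pads are 20 mm wide; open, the fingers measure 115 mm over their backs; the gripper's body (75 mm by 178 mm) begins 61 mm behind the grasp point.
Start: joints at [-1.231, 0.091, 1.231, -0, 1.82, -0.057], TCP at [0.232, -0.553, 0.231] pointing down, gripper open.
Joint ranges: [-2.87, 2.87], [-0.86, 2.18], [0.17, 2.46], [-1.51, 4.65], [0.06, 2.69], [-2.65, 2.65]. Speed limits (rad/s): [2.57, 2.57, 3.01, 3.14, 3.14, 3.14].

### API

Orientations are given as a unit quaternion [w, x, y, z].
In Python, from bench import * gives the robot as it stands. Calls block until the motion is done:
- move_to(position, orientation): joint-space move of the TCP to a pose.
- move_l(position, speed=0.15, orientation=None): straight line of the TCP; orientation=None keeps the orientation; speed is the mean speed in m/s.
- movej(angles): joint-space move.
- gripper_open() and close(): open the fingers fully, or close them until they stop; the grip force is fixed at half the most.
- hold(seconds).
- inverse_kinematics(position, orientation): joint angles nearest the present ones, or None.
- state(): the state.
- get_image(name): name is "side" or "top" or "wrist"; returns a dict with "frame" (480x640x3 uint8, blue, green, red), "depth" (480x640 float32, m along the optical axis (not along the pixel's ray), 0 where there is no reading), "camera_matrix" (3x3 intrinsics, pixels), "view" (4x4, takes a point from world to camera coordinates). Camera axes: x right, y up, looking along -z (the intrinsics and any distortion apply to the point x, -y, -z); pixel columns grow to the right and rows downward; lengths in m; the calibration is good to about 2 mm. A picture is of the moment at which its call begins.
A pose or a line that the arm cannot do raises IKError and nothing moves.
- job_done(): hands the job in; it is judged then, once.
The state is a dict: "time": time; "joint_pos": joint angles; "dq": joint speeds; "joint_torque": joint torques, N m; "ee_pos": TCP position; "ee_rot": TCP orientation; "ft_force": force on the tool from outside, world axes, zero at the start; "moment": the same for the moment, N m; "finger_gap": finger opening in m; "finger_force": force on a finger pad.
Only numpy, scipy, OpenCV 4.12 (cv2) and the standard library are available. Lean on these libraries where they do the work, as an engineer would, in place of code of your own. Each camera call takes 0.05 s, during which the arm holds its last target. There are 200 camera calls.

### The job

Push the white tilt-out bin fully shut so that it is out of the way, then slide the flat framed magnifying sheet across the bamboo riser toward the bed until about 40 mm of it hangs out past the riser's bed-side edge, squarely, ready to be taken from bed. Only push things with the fingers: do not lift the magnifier, and leave the cup, jar, pill box and everything else where they are.

Things in the scene. Friction and masses are not known exactly. Their poses are not given: they have to be found in the camera images.
- riser: Low bamboo riser of six slats standing fixed on the table: deck 340 mm (its x) by 360 mm (its y), 14 mm thick, deck top 60 mm above the table. Origin on the table under the deck's centre, z up. Its -x side is the long straight bed-side edge (facing roughly world -y, the robot's right), open underneath and beyond; the bin stands at its +x side.
- edge (a point): Middle of the upper bed-side edge of the riser deck, at riser (-170, 0, 60) mm; axes as the riser's, so past the edge is negative x.
- bin: White plastic housing of the tilt-out bin, 70 mm deep (x) by 130 mm wide (y) by 84 mm high, fixed on the deck. Origin at the middle of its underside, on the deck top; axes parallel to the riser's; its open front faces the bed-side edge at bin x = -35 mm.
- hopper (a joint): Tilt of the white hopper in the bin, in rad: 0 = fully shut (hard stop, front panel upright at bin x = -35 mm), up to 0.75 tilted out toward the bed-side edge. It stays where it is left; a push of about 2 N against the upper part of its front, toward the bin, moves it. The hinge line is along y at bin (-35, 0, 5) mm; the front panel is 120 mm wide and reaches 74 mm up from the hinge, with no catch.
- lip (a point): Middle of the top front edge of the hopper's front panel, 74 mm from the hinge.
- magnifier: Flat rectangular magnifying sheet, clear in a grey plastic rim, loose on the riser deck: 120 mm (its x, the direction in which it is to slide out) by 140 mm (its y) by 8 mm thick, flat sides all round, about 110 g. Origin at the centre of its underside; its -x side leads toward the bed-side edge, to within about 20 degrees at the start.
- front_rim (a point): Middle of the bottom of the magnifier's leading side, at magnifier (-60, 0, 0) mm.
- cup: Yellow hard silicone cup, 52 mm across, 65 mm high, loose on the deck beside the magnifier or the bin; leave it. Origin at the centre of its underside.
- jar: Black drying jar with ribbed twist cap, 49 mm across, 54 mm high, loose on the deck beside the magnifier or the bin; leave it. Origin at the centre of its underside.
- pillbox: Steel pill box, 50 by 47 by 20 mm high, loose on the deck beside the magnifier or the bin; leave it. Origin at the centre of its underside.
- specs_case: Black spectacles case, 160 by 62 by 34 mm high, loose on the table; leave it.
- glass: Water glass, 68 mm across, 100 mm high, loose on the table; leave it.
- book: Blue book lying on the table, 130 by 190 by 24 mm; leave it.
- lotion: White bottle, 42 mm across, 100 mm high, loose on the table; leave it.

How it is judged:
By the outcome, as a careful person would: the job done as asked, in the order asked, and still so for the second after the job is handed in, with the robot touching nothing.
It also fails if it takes over 45 s, if anything falls off the work surface, if the arm or the gripper's body presses on something with over 40 N, if the wrist force passes 120 N, or if a joint passes its speed limit or range.

## Working session

There is one attempt and no reset: what is moved stays moved. The work goes in short steps, each a Python script; the robot and the scene stay as the last script left them, time stands still between calls to the robot, and variables do not carry over. Pictures are saved under pics/ and viewed, at most 10 in all, crops included, and the job is handed in when it is done.

```bash
mkdir -p pics; ls
python3 - <<'E'
from bench import *
import cv2,numpy as np
for n in ["top","side"]:
    g=get_image(n); cv2.imwrite(f"pics/{n}0.png",g["frame"]); np.savez(f"{n}0.npz",**g)
    print(n,g["camera_matrix"].tolist(),np.round(g["view"],4).tolist())
print(state())
E
```

```text
pics
top [[492.0142399621902, 0.0, 325.46711689365867], [0.0, 492.0142399621902, 230.89163956760626], [0.0, 0.0, 1.0]] [[-0.0969, -0.9953, -0.0014, 0.0766], [0.9746, -0.0952, 0.2025, -0.5645], [-0.2017, 0.0182, 0.9793, -1.1971], [0.0, 0.0, 0.0, 1.0]]
side [[578.8539947566693, 0.0, 314.0928228770671], [0.0, 578.8539947566693, 245.61842360905342], [0.0, 0.0, 1.0]] [[-0.9982, -0.059, 0.0063, 0.5651], [0.0471, -0.7232, 0.689, -0.0601], [-0.0361, 0.6881, 0.7247, -1.6213], [0.0, 0.0, 0.0, 1.0]]
{'time': 0.1, 'joint_pos': array([-1.23069640e+00,  9.17675332e-02,  1.23176928e+00, -3.37826449e-05,
        1.81978850e+00, -5.66761029e-02]), 'dq': array([-0.00011266, -0.00267575, -0.00128256, -0.00127976, -0.00032981,
        0.00045125]), 'joint_torque': array([ 2.53561018e-03, -4.47854877e+01, -4.07570350e+01,  7.01092905e-02,
        2.83759291e-02, -1.32671203e-04]), 'ee_pos': array([ 0.23178495, -0.55314791,  0.22962738]), 'ee_rot': array([-8.55332680e-04,  9.80386006e-01,  1.97085078e-01, -1.38568612e-04]), 'ft_force': array([ 0.89071636, -0.5025698 ,  0.43671125]), 'moment': array([-0.00775274,  0.03262358, -0.07599278]), 'finger_force': 0.0, 'finger_gap': 0.08780375450576174}
```

View pics/top0.png

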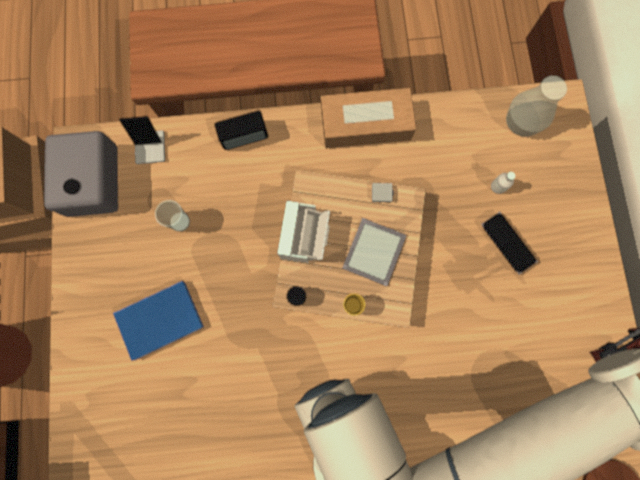

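View pics/side0.png

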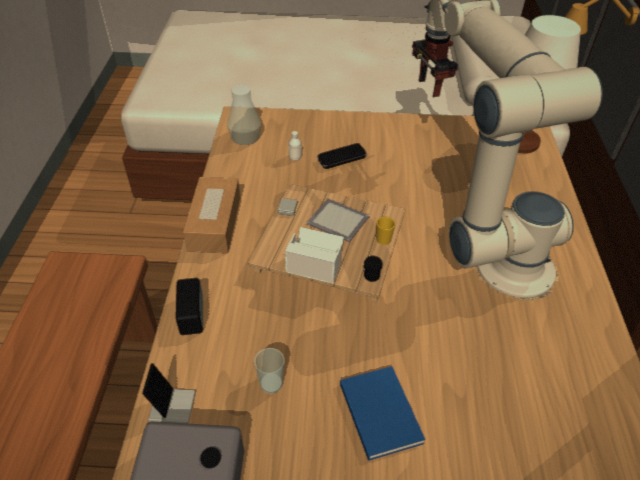

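Top view: bin around (305,232), with its hopper tilted right towards the bed. The magnifier is at (376,251), pill box (383,192), cup (355,304) and jar (297,296). I'll zoom in to get the corners.

```bash
cat > h.py <<'E'
import numpy as np, cv2
def ray(g,u,v,z):
    K,V=g["camera_matrix"],g["view"]; R,t=V[:3,:3],V[:3,3]
    d=np.linalg.solve(K,[u,v,1.]); d=R.T@(d*[1,-1,-1]); c=-R.T@t
    return c+d*(z-c[2])/d[2]
def cloud(g):
    K,V=g["camera_matrix"],g["view"]; D=g["depth"]; v,u=np.mgrid[:480,:640]
    P=np.stack([(u-K[0,2])/K[0,0]*D,-(v-K[1,2])/K[1,1]*D,-D],-1)
    return (P-V[:3,3])@V[:3,:3]
E
python3 - <<'E'
import numpy as np,cv2
from h import *
g=np.load("top0.npz"); f=g["frame"]
c=cv2.resize(f[160:340,260:450],None,fx=4,fy=3.3333,interpolation=cv2.INTER_CUBIC)
c=cv2.resize(f[160:335,260:450],(760,595) if 0 else (651,600),interpolation=cv2.INTER_CUBIC)
cv2.imwrite("pics/c.png",c)
P=cloud(g)
Z=P[...,2]
h=np.clip((Z-.03)/.12*255,0,255).astype(np.uint8); h[g["depth"]==0]=0
cv2.imwrite("pics/z.png",cv2.resize(h[160:335,260:450],(651,600),interpolation=cv2.INTER_NEAREST))
print(np.round(Z[285:325:8,300:420:12],3))
print(np.round(Z[251,330:420:6],3))
E
```

```text
[[ 0.064  0.062  0.062  0.058  0.063  0.063  0.063  0.062  0.063  0.059]
 [ 0.115  0.06   0.061  0.056  0.059  0.061  0.063  0.057  0.063  0.061]
 [ 0.12   0.061  0.059  0.06   0.068  0.082  0.059  0.062  0.06   0.061]
 [ 0.058  0.056  0.061  0.061  0.06   0.091  0.059  0.06   0.06   0.061]
 [-0.     0.001  0.002  0.001  0.063  0.063  0.06   0.062  0.062  0.059]]
[0.064 0.058 0.062 0.063 0.071 0.068 0.068 0.069 0.069 0.068 0.068 0.072
 0.063 0.057 0.061]
```

View pics/c.png

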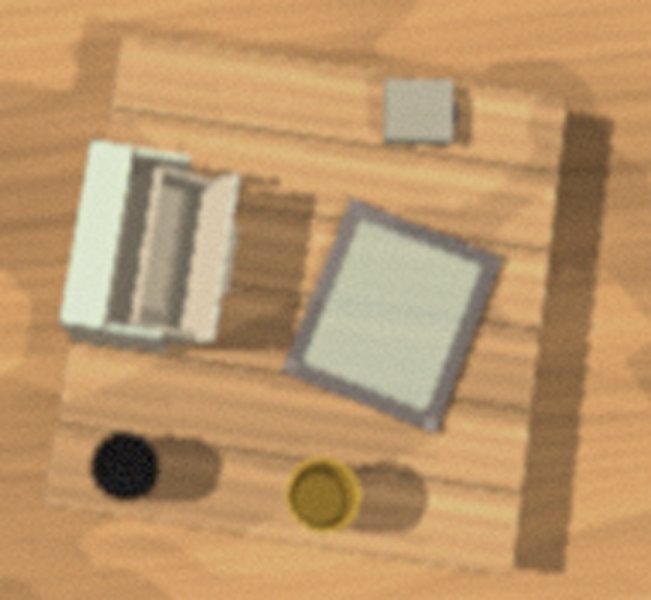

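View pics/z.png

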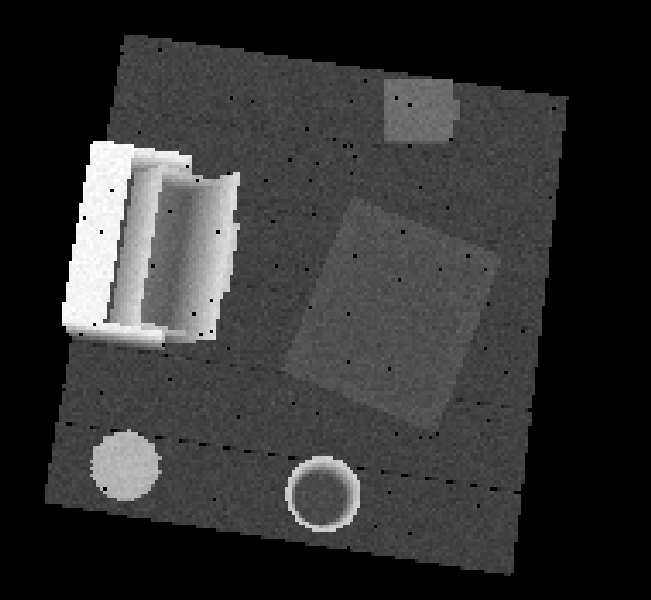

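The colour crop and depth map agree. Magnifier crop corners are (355,200), (501,258), (436,432) and (288,370). Riser corners are (124,35), (568,97), (512,574) and (45,503). The lip runs from (239,174) to (215,340).

Run:
```python
import numpy as np,cv2
from h import *
g=dict(np.load("top0.npz"))
s=lambda p,z:ray(g,260+p[0]/3.4263-.3,160+p[1]/3.4286-.3,z)
R=[s(p,.06) for p in[(124,35),(568,97),(512,574),(45,503)]]
M=[s(p,.068) for p in[(355,200),(501,258),(436,432),(288,370)]]
P=cloud(g); Z=P[...,2]
m=np.zeros((480,640),bool);m[165:330,268:430]=1
q=P[m&(Z>.05)&(Z<.066)][:,:2].astype(np.float32)
rr=cv2.minAreaRect(q);print("riser fit",rr)
R=np.array(R)[:,:2];M=np.array(M)[:,:2]
print("riser",R.round(4).tolist(),np.linalg.norm(R-np.roll(R,-1,0),axis=1))
# riser +x dir: from bed side to bin: corners0,3 bin side;1,2 bed side
dx=(R[0]-R[1])+(R[3]-R[2]);a=np.arctan2(dx[1],dx[0]);
dy=(R[0]-R[3])+(R[1]-R[2]);b=np.arctan2(-dy[0],dy[1]);print("riser ctr",R.mean(0),"yaw",np.degrees(a),np.degrees(np.arctan2(dy[1],dy[0])))
print("sides M",np.linalg.norm(M-np.roll(M,-1,0),axis=1))
ex=dx/np.linalg.norm(dx);ey=np.array([-ex[1],ex[0]]);c=R.mean(0)
T=lambda p:np.stack([(np.array(p)[...,:2]-c)@ex,(np.array(p)[...,:2]-c)@ey],-1).round(4)
print("M in riser",T(M).tolist(),"ctr",T(M.mean(0)))
for n,sl in dict(cup=(288,457,360,530,.125),jar=(91,430,160,500,.114),pill=(384,79,453,143,.08)).items():
    print(n,T(s(((sl[0]+sl[2])/2,(sl[1]+sl[3])/2),sl[4])))
# lip: find highest points along panel
for y in [(239,174),(228,250),(215,340)]:
    u,v=int(260+y[0]/3.4263-1.5),int(160+y[1]/3.4286)
    print("lip",[(T(P[v+k,u-1]).tolist(),round(float(Z[v+k,u-1]),3)) for k in(0,1)])
print("bin corners",[T(s(p,.144)).tolist() for p in[(92,142),(133,148),(105,328),(62,325)]])
np.savez("fr.npz",c=c,ex=ex,ey=ey)
```

```text
riser fit ((0.5253534913063049, -0.03792637586593628), (0.3408406674861908, 0.359295517206192), 75.74727630615234)
riser [[0.7383, 0.0826], [0.6566, -0.2475], [0.3097, -0.1589], [0.392, 0.1692]] [0.34011203 0.35810956 0.33833743 0.35694736]
riser ctr [ 0.52415513 -0.03866153] yaw 76.00914522928132 -14.180052776535529
sides M [0.11553947 0.13771871 0.11555064 0.13654055]
M in riser [[-0.0214, -0.0743], [-0.1336, -0.0465], [-0.1017, 0.0875], [0.0101, 0.0586]] ctr [-0.0616  0.0063]
cup [-0.025   0.1465]
jar [0.1129 0.1466]
pill [-0.0587 -0.1455]
lip [([0.0732, -0.0831], 0.062), ([0.0706, -0.0643], 0.127)]
lip [([0.0701, -0.0119], 0.127), ([0.0698, -0.0096], 0.126)]
lip [([0.0721, 0.045], 0.062), ([0.0719, 0.0468], 0.058)]
bin corners [[0.1697, -0.0702], [0.1405, -0.0701], [0.1395, 0.0585], [0.169, 0.0607]]
```

```bash
cat >> h.py <<'E'
F=np.load("fr.npz")
yaw0=np.arctan2(F["ex"][1],F["ex"][0])
def W(x,y,z): return np.r_[F["c"]+x*F["ex"]+y*F["ey"],z]
def Q(dyaw,flip): 
    a=yaw0+dyaw+(np.pi if flip else 0); return np.array([0,np.cos(a/2),np.sin(a/2),0])
E
python3 - <<'E'
from bench import *
from h import *
close()
for f in(0,1):
    j=inverse_kinematics(W(.02,-.006,.2),Q(0,f)); print(f,None if j is None else np.round(j,2))
f=min((0,1),key=lambda f:abs((inverse_kinematics(W(.02,-.006,.2),Q(0,f)) if inverse_kinematics(W(.02,-.006,.2),Q(0,f)) is not None else np.full(6,9))[5]))
print("flip",f)
q=Q(0,f)
move_to(W(.02,-.006,.25),q); move_l(W(.02,-.006,.120),.12)
hold(.2); b=state()["ft_force"]
for x in np.arange(.04,.1005,.005):
    move_l(W(x,-.006,.120),.05); s=state(); fx=(s["ft_force"]-b)[:2]@F["ex"]
    print(round(x,3),round(fx,2),((s["ee_pos"][:2]-F["c"])@F["ex"]).round(4))
    if fx<-12: break
hold(.2);print((state()["ft_force"]-b)[:2]@F["ex"])
g=get_image("side"); cv2.imwrite("pics/s1.png",cv2.resize(g["frame"][170:320,230:430],(800,600)))
print(state()["time"])
E
```

```text
0 [-0.1  -0.09  1.46 -0.    1.77  0.14]
1 None
flip 0
0.04 0.06 0.0403
0.045 0.36 0.0451
0.05 0.73 0.0502
0.055 0.5 0.0552
0.06 0.07 0.0603
0.065 0.27 0.0655
0.07 1.26 0.0705
0.075 0.93 0.0754
0.08 0.19 0.0804
0.085 0.62 0.0854
0.09 -5.32 0.0894
0.095 -20.4 0.0897
-20.998310906252797
8.6167
```

Run:
```python
from bench import *
from h import *
move_l(W(.04,-.006,.125),.12); move_l(W(.03,-.006,.2),.2); gripper_open()
d=np.radians(-13.6); u=np.array([np.cos(d),np.sin(d)])
e=np.array([-.0616,.0063])+u*.060
st=e+u*.024
move_to(W(*st,.11),Q(d,0)); hold(.1); b=state()["ft_force"]
move_l(W(*st,.072),.08)
g=get_image("side"); cv2.imwrite("pics/s2.png",cv2.resize(g["frame"][160:310,240:440],(800,600)))
print((state()["ft_force"]-b).round(2),state()["time"],state()["ee_pos"])
```

```text
[-0.42 -1.33 -0.54] 12.35 [ 0.54214491 -0.02246508  0.07215626]
```

View pics/s2.png

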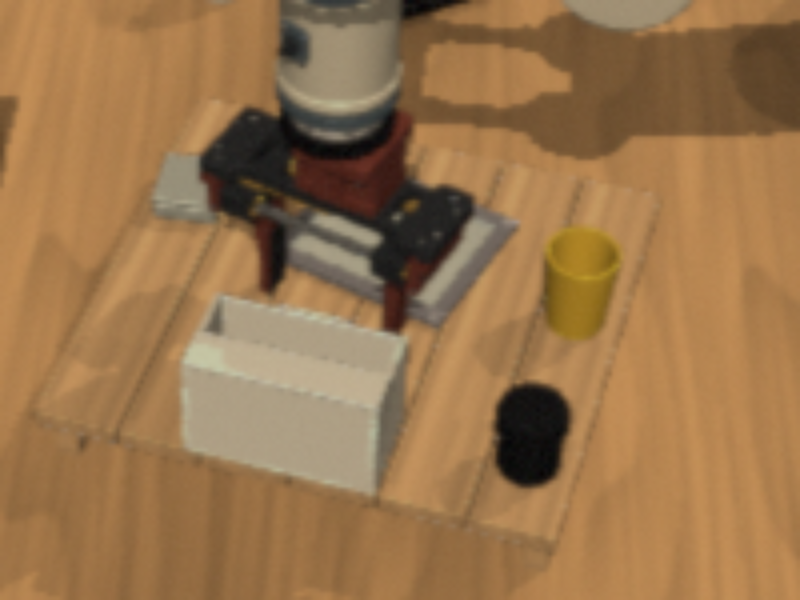

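The side view shows the hopper shut, with both fingers behind the trailing rim at crop (270,280) and (395,315). The cup and jar are clear. Next I'll push while turning square, stopping a few mm short.

Run:
```python
from bench import *
from h import *
d0=np.radians(-13.6); C0=np.array([-.0616,.0063]); 
uu=lambda d:np.array([np.cos(d),np.sin(d)])
b=state()["ft_force"]
move_l(W(*(C0+uu(d0)*.071),.0705),.05,Q(d0,0)); print((state()["ft_force"]-b).round(2))
for t in np.linspace(0,1,9)[1:]:
    C=C0+t*np.array([-.142-C0[0],0]); d=d0*(1-min(1,t*1.25))
    move_l(W(*(C+uu(d)*.070),.0705),.05,Q(d,0)); print(round(t,2),(state()["ft_force"]-b).round(2))
move_l(W(*(C+uu(0)*.085),.0705),.08); p=W(*(C+uu(0)*.085),.15); move_l(p,.2)
print(state()["time"])
for n in["top","side"]:
    g=get_image(n); np.savez(n+"2.npz",**g)
    f=g["frame"]; f=f[160:335,260:450] if n=="top" else f[160:310,240:440]
    cv2.imwrite(f"pics/{n}2.png",cv2.resize(f,(651,600) if n=="top" else (800,600),interpolation=cv2.INTER_CUBIC))
```

```text
[0.27 0.8  0.1 ]
0.12 [ 0.42  1.36 -0.93]
0.25 [ 1.22  0.24 -0.04]
0.38 [ 0.63  1.21 -0.92]
0.5 [-0.25 -0.11 -0.5 ]
0.62 [ 0.1   0.95 -0.69]
0.75 [ 0.36  1.03 -0.71]
0.88 [ 0.1   0.42 -0.86]
1.0 [ 0.6   1.22 -0.5 ]
16.475
```

View pics/top2.png

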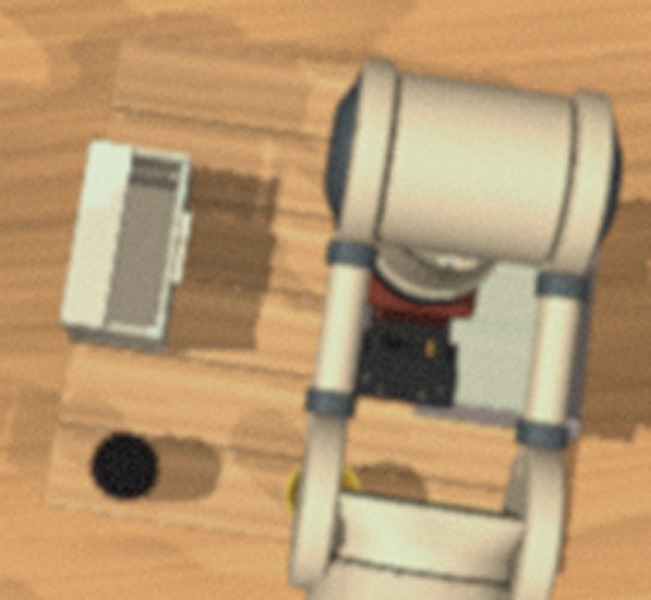

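View pics/side2.png

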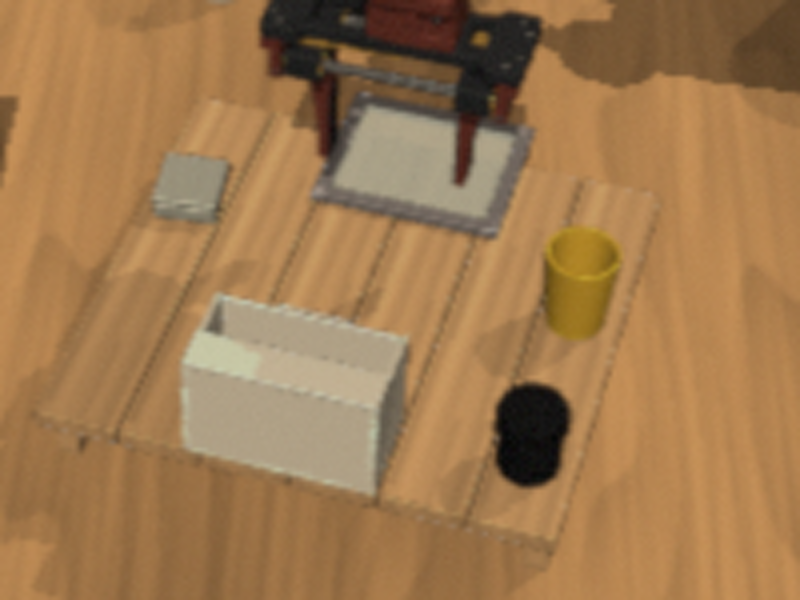

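Both views show the hopper shut. In the side crop the magnifier corners are about (365,95), (535,130), (495,237) and (315,198), out past the bed-side edge line from (208,100) to (655,192).

```bash
python3 - <<'E'
from h import *
g=dict(np.load("side2.npz"))
T=lambda p:np.array([(p[:2]-F["c"])@F["ex"],(p[:2]-F["c"])@F["ey"]]).round(4)
for z,L in((.06,[(38,412),(548,553),(655,192),(208,100)]),(.068,[(365,95),(535,130),(495,237),(315,198)])):
    for p in L: print(z,T(ray(g,240+p[0]/4-.4,160+p[1]/4-.4,z)))
E
python3 - <<'E'
from bench import *
from h import *
p=W(.05,0,.3); q=state()["joint_pos"].copy()
move_l(state()["ee_pos"]+[0,0,.05],.2)
q=state()["joint_pos"].copy(); q[0]+=1.0; movej(q)
g=get_image("top"); np.savez("top3.npz",**g); print(state()["time"])
cv2.imwrite("pics/top3.png",cv2.resize(g["frame"][160:335,260:450],(651,600),interpolation=cv2.INTER_CUBIC))
E
```

```text
0.06 [ 0.1707 -0.1752]
0.06 [0.1842 0.1768]
0.06 [-0.1686  0.1751]
0.06 [-0.1663 -0.1707]
0.068 [-0.1995 -0.0558]
0.068 [-0.1997  0.0767]
0.068 [-0.0781  0.0763]
0.068 [-0.078  -0.0582]
18.8
```

View pics/top3.png

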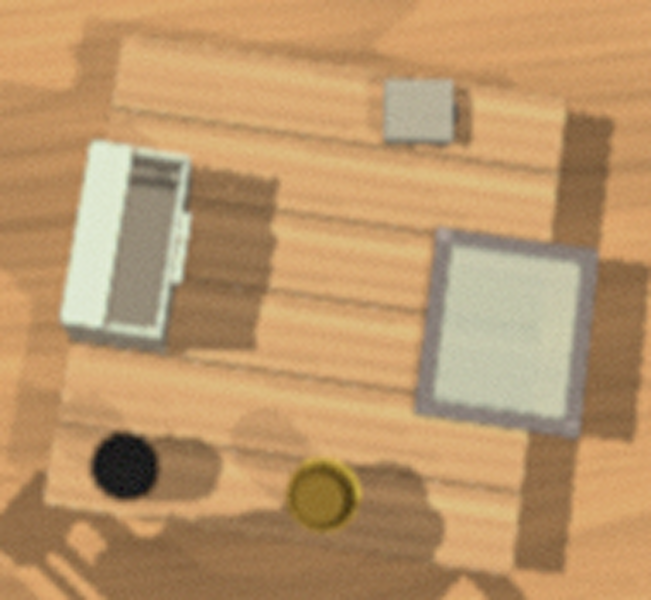

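Clear top view: the magnifier corners are at crop (437,229), (598,249), (578,437) and (416,411). It looks square, and the cup, jar and pill box haven't moved.

Run:
```python
from h import *
g=dict(np.load("top3.npz"))
T=lambda p:np.array([(p[:2]-F["c"])@F["ex"],(p[:2]-F["c"])@F["ey"]]).round(4)
s=lambda p,z:T(ray(g,260+p[0]/3.4263-.3,160+p[1]/3.4286-.3,z))
for p in[(437,229),(598,249),(578,437),(416,411)]:print(s(p,.068))
for p in[(567,97),(513,573)]:print("edge",s(p,.06))
P=cloud(g);Z=P[...,2];R=T
rx=(P[...,:2]-F["c"])@F["ex"];ry=(P[...,:2]-F["c"])@F["ey"]
m=(Z>.05)&(Z<.08)&(ry>-.04)&(ry<.06)&(rx<-.1)
for y in np.arange(-.045,.07,.02):
    k=m&(abs(ry-y)<.01); print("lead",round(y,3),np.sort(rx[k])[:3].round(4) if k.any() else 0)
k=(Z>.05)&(Z<.066)&(ry>.1)&(ry<.17);print("edge",np.sort(rx[k])[:8].round(4))
k=(Z>.05)&(Z<.066)&(ry<-.1)&(ry>-.17);print("edge",np.sort(rx[k])[:8].round(4))
```

```text
[-0.0843 -0.0613]
[-0.2036 -0.0637]
[-0.2034  0.076 ]
[-0.0856  0.0745]
edge [-0.1699 -0.1789]
edge [-0.1692  0.1783]
lead -0.045 [-0.2034 -0.2027 -0.2007]
lead -0.025 [-0.204  -0.2036 -0.2028]
lead -0.005 [-0.2038 -0.2033 -0.2029]
lead 0.015 [-0.2044 -0.2031 -0.203 ]
lead 0.035 [-0.204  -0.2038 -0.2031]
lead 0.055 [-0.2029 -0.2027 -0.2021]
edge [-0.1688 -0.1685 -0.1681 -0.1681 -0.1678 -0.1677 -0.1674 -0.1673]
edge [-0.1698 -0.1694 -0.1694 -0.1691 -0.169  -0.1686 -0.1685 -0.1684]
```

The overhang is about 34 mm and square, so it needs about 6 mm more.

Run:
```python
from bench import *
from h import *
q=Q(0,0); y=.0065
move_to(W(-.045,y,.13),q); move_l(W(-.045,y,.0705),.1)
move_l(W(-.070,y,.0705),.06); move_l(W(-.0782,y,.0705),.03); hold(.1)
move_l(W(-.055,y,.0705),.08); move_l(W(-.055,y,.2),.2)
j=state()["joint_pos"].copy(); j[0]+=1.0; movej(j)
g=get_image("top"); np.savez("top4.npz",**g); print(state()["time"])
cv2.imwrite("pics/top4.png",cv2.resize(g["frame"][160:335,260:450],(651,600),interpolation=cv2.INTER_CUBIC))
P=cloud(g);Z=P[...,2]
rx=(P[...,:2]-F["c"])@F["ex"];ry=(P[...,:2]-F["c"])@F["ey"]
for yy in np.arange(-.045,.07,.02):
    k=(Z>.05)&(Z<.08)&(abs(ry-yy)<.01); print("lead",np.sort(rx[k])[:3].round(4))
```

```text
25.475
lead [-0.2092 -0.2089 -0.2089]
lead [-0.209  -0.209  -0.2087]
lead [-0.2093 -0.2087 -0.2084]
lead [-0.2091 -0.2088 -0.2086]
lead [-0.2093 -0.209  -0.2089]
lead [-0.2101 -0.2084 -0.2079]
```

View pics/top4.png

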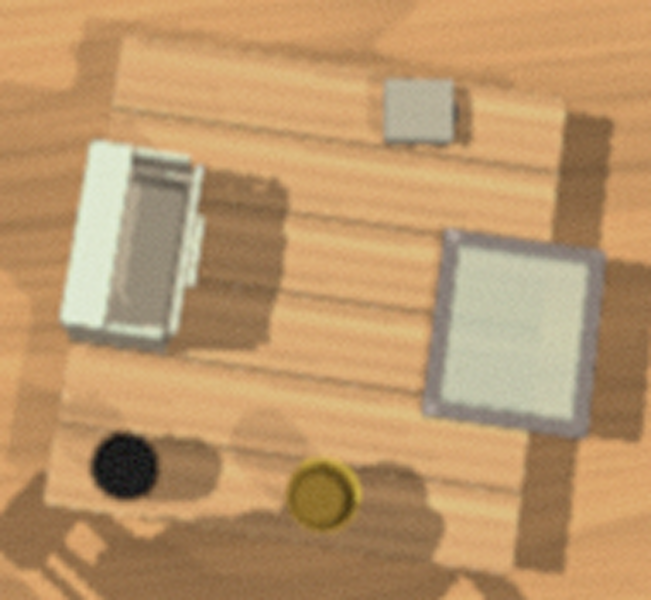

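The magnifier is at about 39.5 mm and square. However, the hopper has come out slightly: its handle moved from crop x≈188 to 203. My joint-space return move probably brushed it, so I'll shut it again, approaching from high up this time.

Run:
```python
from bench import *
from h import *
q=Q(0,0)
close()
j=state()["joint_pos"].copy(); j[0]-=1.0; movej(j)   # back along the same arc that was clear
move_l(W(.03,-.006,.2),.2,q); move_l(W(.03,-.006,.120),.12)
hold(.1); b=state()["ft_force"]
move_l(W(.07,-.006,.120),.08)
for x in np.arange(.074,.1,.004):
    move_l(W(x,-.006,.120),.05); s=state(); fx=(s["ft_force"]-b)[:2]@F["ex"]
    print(round(x,3),round(fx,2))
    if fx<-14: break
hold(.2)
move_l(W(.05,-.006,.120),.08); move_l(W(.02,-.006,.25),.2)
j=state()["joint_pos"].copy(); j[0]+=1.0; movej(j)
print(state()["time"])
g=get_image("top"); print(state()["time"]); np.savez("top5.npz",**g)
cv2.imwrite("pics/top5.png",cv2.resize(g["frame"][160:335,260:450],(651,600),interpolation=cv2.INTER_CUBIC))
P=cloud(g);Z=P[...,2]
rx=(P[...,:2]-F["c"])@F["ex"];ry=(P[...,:2]-F["c"])@F["ey"]
for yy in np.arange(-.045,.07,.03):
    k=(Z>.05)&(Z<.08)&(abs(ry-yy)<.01); print("lead",np.sort(rx[k])[:3].round(4))
```

```text
0.074 0.03
0.078 -0.22
0.082 0.23
0.086 -0.1
0.09 -4.66
0.094 -17.33
35.825
35.875
lead [-0.2088 -0.2085 -0.2081]
lead [-0.2086 -0.2083 -0.2083]
lead [-0.2096 -0.2094 -0.2091]
lead [-0.2093 -0.2092 -0.2091]
```

View pics/top5.png

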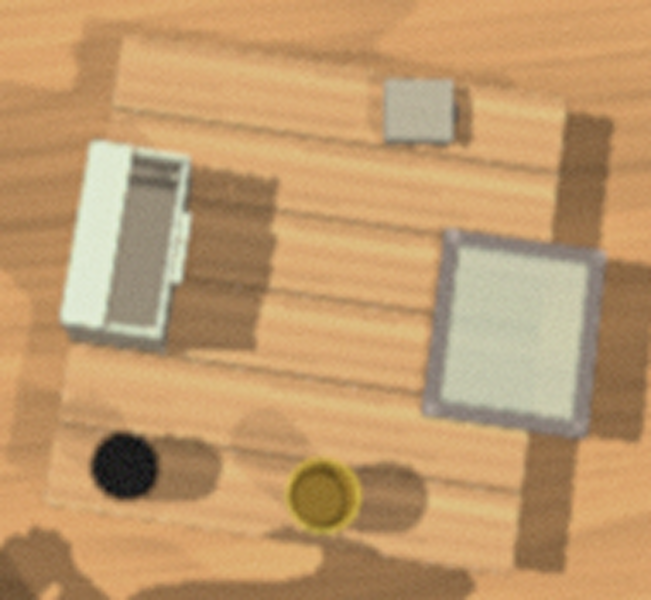

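The hopper is flush again (handle at crop x≈188). The magnifier is square with about 40 mm of overhang, and nothing else has moved. Handing in.

```bash
python3 -c "
from bench import *
print(job_done())"
```

```text
the job is handed in; nothing more can be done
None
```

I handed the job in with the bin fully shut and the magnifier square, hanging about 40 mm past the bed-side edge; one of my moves apparently nudged the bin slightly open after the slide, so its last push shut came after the magnifier was in place, not before.

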